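# Open the plane case and hook its lid back

## Task

Open the lid of the plywood plane case all the way back until it is pressed up against the rubber buffer on the post behind it, bringing it there gently, without slamming or ramming it. Then swing the steel hook on top of that post forward and fully down over the edge of the lid so that the lid cannot fall shut, and let go. Leave the tape roll and the wooden block beside the case where they are.

Things in the scene. Friction and masses are not known exactly. Their poses are not given: they have to be found in the camera images.
- case: Open-topped plywood box, 140 (x) x 200 (y) x 62 mm high, 9 mm walls, fixed to the bench; a small metal block plane lies inside it. Origin at the centre of its underside, x points from its front (towards the robot) to its hinged back, z up.
- lid_angle (a joint): Angle of the lid of the case in rad: 0 closed, growing as its front edge goes up and back about the hinge at the case's top back edge; 1.57 is upright. The hinge is stiff (about 0.32 N m of friction), so the lid stays wherever it is left. It meets the buffer somewhere between 1.73 and 1.86, differently each time.
- lid: The lid's wooden board, 145 (x) x 200 (y) x 10 mm thick, 0.17 to 0.35 kg with its handle. Origin on the hinge line, in the middle of its width, level with the underside of the board; when closed its axes are those of the case and the board reaches from x = -145 mm to 0 and z = 0 to 10 mm. It also carries the handle.
- lid_hinge (a point): Middle of the lid's hinge line: 70 mm behind the middle of the case, 62 mm above the bench.
- lid_grip (a point): Middle of the lid's handle, a round steel bar 12 mm thick and 70 mm long that runs across the case (along its y), held by a leg at each end, its centre line 30 mm above the board's outer face. Lies 120 mm from the hinge line, 43 mm to the +y side of the lid's middle.
- lid_edge (a point): Point on the lid's front edge, at the inner face (the underside when closed), 145 mm from the hinge line and 45 mm to the -y side of the lid's middle, under a thin brass wear plate; here the hook catches.
- stay_post: Wooden post, 24 (x) x 30 (y) mm, 198 mm high on a foot of 75 x 64 x 12 mm, fixed to the bench behind the case and turned as the case is. Origin on the bench under the middle of the post's front face; x points away from the case. A round rubber buffer of 24 mm diameter stands 20 to 26 mm forward of the front face (screwed in or out, differently each time), its centre 165 mm above the bench. On top, between two steel ears, the hook.
- hook (a joint): Angle of the steel hook in rad: 0 is fully down (arm level, reaching forward to the case; its own end stop), growing as its tip swings up and back; about 1.57 is upright. Stiff (0.06 N m of friction): it stays where it is left and must be pressed the last of the way down. If the lid is not far enough back, the hook's nose lands on the lid.
- hook_pivot (a point): Axis of the hook, between the ears 222 mm above the bench and 12 mm behind the post's front face; the axis runs along the post's y. A desk lamp stands to the right of the post, base near x = 0.57, y = 0.13, with a thin column that rises 0.58 m and leans away to the back right: keep the arm clear of it.
- hook_tab (a point): On the thumb tab at the free end of the hook, 72 mm from the pivot along the arm, in the middle of the arm's upper face (the face looking up when the hook is down). The arm is a flat steel bar, 14 mm wide (y), 10 mm thick, 82 mm long from the pivot; its nose, 10 mm thick, stands 29 mm out of the arm's lower face, 48 to 58 mm from the pivot.
- tape_roll: Bystander: roll of tape lying flat, 100 mm across, 25 mm high, origin at the centre of its underside.
- stop_block: Bystander: plain wooden block, 50 x 85 x 45 mm, origin at the centre of its underside.
There are look-alikes about, which are no part of the job. There is more than one size of the stay_post; the one meant has the size given above.

How it is judged:
On the way, in this order (a step that is already met when the one before it is completed fails the run):
1. the lid is pressed against the buffer of the post (over 2 N) while the hook is still up (contact force between lid and stay_post above 2 N and value of joint lid_angle above 1.6 rad and value of joint hook above 0.9 rad), for 0.2 s.
2. the hook is fully down over the lid's edge (value of joint hook below 0.08 rad and x of lid_edge in the frame of stay_post above -0.036 m), for 0.2 s.
At the end, for the whole second after the job is handed in: The hook is down (within 0.08 rad of its end stop) with the lid's edge behind its nose (the edge point no more than 36 mm in front of the post's front face), and the lid at rest (all of step 2 and angular speed of lid below 0.05 rad/s); the robot touches nothing.
It fails at once if the lid is rammed into the post (over 30 N) (contact force between lid and stay_post above 30 N).
It fails at once if the lid is flung (faster than 3 rad/s) (velocity of joint lid_angle above 3 rad/s).
It fails at once if the tape roll is pushed more than 30 mm (distance of tape_roll from where it was at the start of the episode above 0.03 m).
It fails at once if the stop block is pushed more than 30 mm (distance of stop_block from where it was at the start of the episode above 0.03 m).
It also fails if it takes over 72 s, if anything falls off the work surface, if the arm or the gripper's body presses on something with over 40 N, if the wrist force passes 120 N, or if a joint passes its speed limit or range.

## Robot

A 6-joint arm with a two-finger parallel gripper is mounted at the origin on a cart in front of the work surface, level with it; the furniture and walls round the work are solid. World frame = base frame: x ahead of the robot, y to its left, z up, the work surface at z = 0. Lengths are in m, angles in rad, forces in N, time in s.
With the tool pointing down it reaches from about 0.3 to 0.875 m from the base axis. Payload 6.4 kg.
Tool frame: the origin (TCP) lies on the centre line of the jaws, within the pads' length; the fingertips stand ctrl.tip_extent ahead of it and the grasp point (between the pads) lies 8 mm behind it (ctrl.tip_extent is the distance from the TCP to the fingertips, in m); z points along the fingers, y is the line along which they close (so a half turn about z gives the same grasp; the last joint's range is limited). The gripper opens to 85 mm and grips with 20 to 120 N. Pads are 22 mm wide; open, the fingers measure 114 mm over their backs; the gripper's body (76 mm by 85 mm) begins 54 mm behind the grasp point. The pads swing forward as they close: fully open they stand 13 mm farther back than shut.
Start: joints at [1.109, 0.181, 1.607, -0, 1.354, -0.206], TCP at [0.145, 0.556, 0.242] pointing down, gripper open.
Joint ranges: [-2.99, 2.99], [-0.89, 2.07], [0.3, 2.58], [-1.14, 4.28], [0, 2.63], [-3.12, 3.12]. Speed limits (rad/s): [2.57, 2.57, 3.01, 3.14, 3.14, 3.14].

## Interface

Orientations are given as a unit quaternion [w, x, y, z].
In Python, from bench import ctrl gives the robot as it stands.
- The arm moves only by the shell command python3 -m handwheel 'ROWS'. ROWS is JSON, a list of rows, each a list of 7 numbers: the turn, a rotation vector about the tool's x, y, z as a fraction of full scale, then the shift along the tool's x, y, z as a fraction of full scale, then the opening, from 0 (shut) to 1 (fully open). In form: [[rx, ry, rz, x, y, z, jaw], ...]. A call has exactly 8 rows; each row shifts and turns the commanded pose from where the row before left it, along the tool's axes as they then stand; what a row does not reach is not made up. Full scale, the value 1, is 300 mm for a shift and pi rad for a turn. A row lasts 1/10 s, in which the tool goes at most 50 mm and 8.59 degrees, less where a joint would pass 70% of its speed; a pose out of reach is approached as far as the arm can. A call with a number of a shift or a turn outside -1 to 1 is refused whole. A call with a gripper value outside its range is refused whole. The fingers move at their own pace and stop on an object; the grip force is fixed at half the most. Time passes only in rows, so rows that do not move let the fingers close, or fill a call up. It gives the time, the measured TCP pose, the force, the opening and the grip force at its end, in the units of the state.
- ctrl.get_obs(): the state, without advancing time (a new reading comes with each control period).
- ctrl.camera(name): name is "scene" or "top" or "wrist"; returns the picture (480x640x3 uint8, blue, green, red); there is no depth.
- ctrl.camera_model(name): a dict with "camera_matrix" (3x3 intrinsics, pixels), "cam_to_world" (4x4, takes a point from camera to world coordinates). Camera axes: x right, y up, looking along -z (the intrinsics and any distortion apply to the point x, -y, -z); pixel columns grow to the right and rows downward; lengths in m; the calibration is good to about 2 mm. A picture is of the moment at which its call begins: read the wrist's pose just before it. camera_model takes no time and is no camera call; for the wrist camera it gives the pose at the moment of the call.
- ctrl.hand_in(): hands the job in; it is judged then, once.
The state is a dict: "time_s": time; "q": joint angles; "dq": joint speeds; "joint_efforts": joint torques, N m; "eef_pos": TCP position; "eef_rot": TCP orientation; "wrist_force": force on the tool from outside, world axes, zero at the start; "torque": the same for the moment, N m; "opening": opening from 0.0 (shut) to 1.0 (fully open); "grasp_force": force on a finger pad.
Only numpy, scipy, OpenCV 4.12 (cv2) and the standard library are available. Lean on these libraries where they do the work, as an engineer would, in place of code of your own. Each camera call takes 0.05 s, during which the arm holds its last target. There are 200 camera calls.

## Working session

There is one attempt and no reset: what is moved stays moved. The work goes in short steps, Python scripts to look and compute and a shell command to move; the robot and the scene stay as the last step left them, time stands still between calls to the robot, and variables do not carry over. Pictures are saved under pics/ and viewed, at most 11 in all, crops included, and the job is handed in when it is done.

```bash
ls; mkdir -p pics; python3 - <<'E'
from bench import ctrl
import cv2, numpy as np
o=ctrl.get_obs()
print({k:np.round(v,3).tolist() for k,v in o.items()}, ctrl.tip_extent)
for n in("scene","top"):
    cv2.imwrite(f"pics/{n}0.png",ctrl.camera(n)); m=ctrl.camera_model(n)
    print(n,np.round(m["camera_matrix"],1).tolist(),np.round(m["cam_to_world"],3).tolist(),[k for k in m])
E
```

```text
pics
{'time_s': 0.0, 'q': [1.109, 0.182, 1.608, -0.0, 1.354, -0.206], 'dq': [-0.001, -0.002, -0.001, -0.0, -0.0, -0.001], 'joint_efforts': [-0.0, -44.487, -35.134, -0.0, 0.009, 0.0], 'eef_pos': [0.145, 0.556, 0.241], 'eef_rot': [-0.0, 0.128, 0.992, -0.001], 'wrist_force': [-1.063, 1.057, -0.54], 'torque': [0.037, -0.024, 0.002], 'grasp_force': 0.0, 'opening': 1.001} 0.011
scene [[554.4, 0.0, 317.6], [0.0, 554.4, 234.5], [0.0, 0.0, 1.0]] [[0.914, 0.263, -0.31, 0.164], [-0.406, 0.626, -0.666, -0.619], [0.019, 0.734, 0.679, 1.038], [0.0, 0.0, 0.0, 1.0]] ['camera_matrix', 'cam_to_world']
top [[599.0, 0.0, 324.0], [0.0, 599.0, 229.7], [0.0, 0.0, 1.0]] [[0.009, 0.992, -0.124, 0.371], [-1.0, 0.006, -0.021, 0.259], [-0.02, 0.124, 0.992, 1.695], [0.0, 0.0, 0.0, 1.0]] ['camera_matrix', 'cam_to_world']
```

View pics/scene0.png

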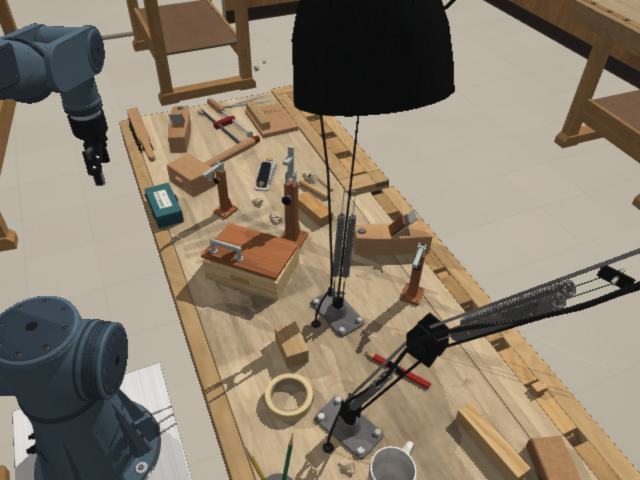

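View pics/top0.png

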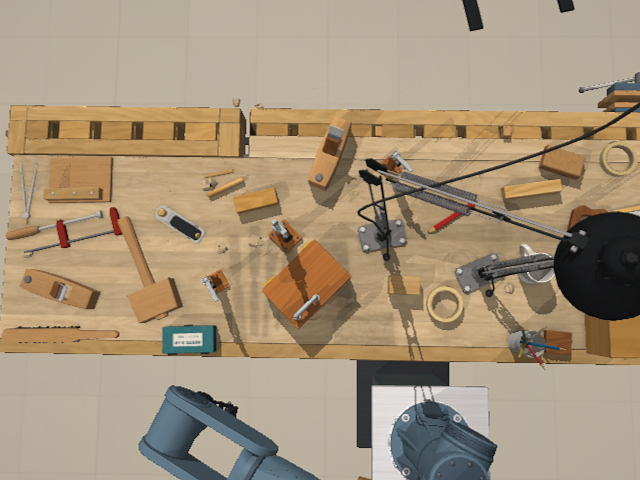

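Post candidates: (292,205) scene / (285,235) top is tall and stands behind the case. The look-alikes are the small posts at (220,195) and (415,280) in scene, (213,285) and (397,162) in top. I choose the one behind the case, and check it in a crop.

```bash
cat > h.py <<'E'
import numpy as np, cv2
from bench import ctrl
from scipy.spatial.transform import Rotation as R
def ray(n,px,m=None):
    m=m or ctrl.camera_model(n); K=m["camera_matrix"];T=np.array(m["cam_to_world"])
    d=np.linalg.inv(K)@[px[0],px[1],1]; d=T[:3,:3]@(d*[1,-1,-1]); return T[:3,3],d/np.linalg.norm(d)
def onz(n,px,z,m=None):
    o,d=ray(n,px,m); return o+d*(z-o[2])/d[2]
def proj(n,P,m=None):
    m=m or ctrl.camera_model(n); T=np.linalg.inv(m["cam_to_world"])
    p=T[:3,:3]@np.asarray(P)+T[:3,3]; q=np.array(m["camera_matrix"])@(p*[1,-1,-1]); return q[:2]/q[2]
def tri(a,b):
    (o1,d1),(o2,d2)=a,b; A=np.c_[d1,-d2]; s=np.linalg.lstsq(A,o2-o1,rcond=None)[0]
    return (o1+d1*s[0]+o2+d2*s[1])/2, np.linalg.norm(o1+d1*s[0]-o2-d2*s[1])
def rot(o): w=o["eef_rot"]; return R.from_quat([w[1],w[2],w[3],w[0]])
E
python3 - <<'E'
from h import *
t=cv2.imread("pics/top0.png"); s=cv2.imread("pics/scene0.png")
c=t[200:345,240:370]; hsv=cv2.cvtColor(c,cv2.COLOR_BGR2HSV)
m=((hsv[...,0]<15)&(hsv[...,1]>120)&(hsv[...,2]>60)).astype(np.uint8)
m=cv2.morphologyEx(m,cv2.MORPH_OPEN,np.ones((7,7)));m=cv2.morphologyEx(m,cv2.MORPH_CLOSE,np.ones((11,11)))
k=max(cv2.findContours(m,0,1)[0],key=cv2.contourArea)
b=cv2.boxPoints(cv2.minAreaRect(k))+[240,200]
P=[onz("top",p,.072) for p in b]; print(b.round(1).tolist(),np.round(P,4).tolist())
print([np.linalg.norm(P[i]-P[i-1]).round(4) for i in range(4)])
a=cv2.resize(t[195:340,240:375],None,fx=3,fy=3,interpolation=2)
bb=cv2.resize(s[135:310,190:350],None,fx=2.45,fy=2.45,interpolation=2)
H=max(a.shape[0],bb.shape[0]); o=np.zeros((H,a.shape[1]+bb.shape[1],3),np.uint8); o[:a.shape[0],:a.shape[1]]=a;o[:bb.shape[0],a.shape[1]:]=bb
print(o.shape,a.shape); cv2.imwrite("pics/c1.png",o[:600,:800])
E
```

```text
[[260.5, 290.5], [313.0, 238.0], [351.0, 276.0], [298.5, 328.5]] [[0.4065, 0.4632, 0.072], [0.5502, 0.3228, 0.072], [0.4476, 0.2189, 0.072], [0.3061, 0.359, 0.072]]
[np.float64(0.1447), np.float64(0.2009), np.float64(0.146), np.float64(0.1991)]
(435, 797, 3) (435, 405, 3)
```

View pics/c1.png

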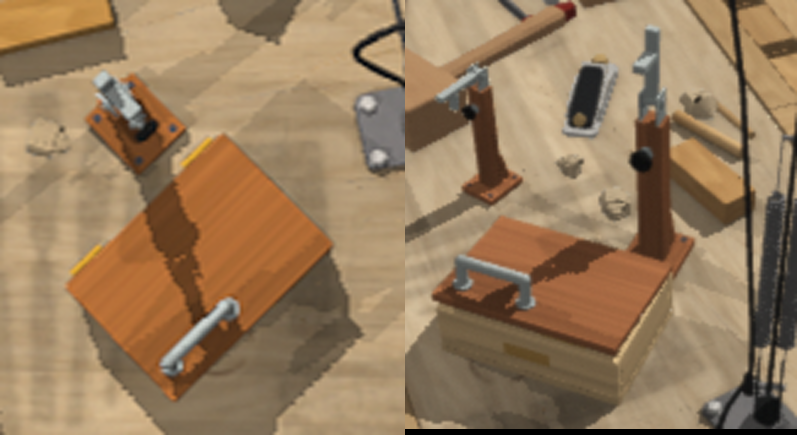

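The crop confirms the tall post behind the case: its buffer is at about (286,200) scene / (289,238) top, and its hook stands up with the tip at about (291,147) / (273,221). The handle is at about (307,307) top.

```bash
cat >> h.py <<'E'
YAW=np.radians(45.7); X=np.array([np.cos(YAW),np.sin(YAW),0]); Y=np.array([-X[1],X[0],0]); Z=np.array([0,0,1.])
H=np.array([.4783,.3929,.062])
def case(P): d=np.asarray(P)-H; return np.array([d@X,d@Y,d[2]+.062])   # hinge frame, z = world
def world(c): return H*[1,1,0]+c[0]*X+c[1]*Y+c[2]*Z
def rep(tgt=None,pitch=None):
    "tgt: wanted grasp point (8 mm behind TCP) in hinge frame; pitch: tool below horizontal, deg"
    o=ctrl.get_obs(); r=rot(o); M=r.as_matrix(); g=o["eef_pos"]-.008*M[:,2]
    c=case(g); zt=M[:,2]; print("t",round(o["time_s"],2),"grasp(case) mm",(c*1e3).round(1),"tip",(case(o["eef_pos"]+ctrl.tip_extent*zt)*1e3).round(1),"z(case)",np.round([zt@X,zt@Y,zt[2]],3),"pitch",round(np.degrees(np.arctan2(-zt[2],zt@X)),1),
      "F(case)",np.round([o["wrist_force"]@X,o["wrist_force"]@Y,o["wrist_force"][2]],1),"op",round(float(o["opening"]),3),"gf",round(float(o["grasp_force"]),1),"q",np.round(o["q"],2))
    if pitch is not None:
        a=np.radians(pitch); z=np.cos(a)*X-np.sin(a)*Z; D=np.c_[Y,np.cross(z,Y),z]
        rv=R.from_matrix(M.T@D).as_rotvec()
        print(" turn /pi",(rv/np.pi).round(4),"deg",np.degrees(rv).round(1)); 
        if tgt is not None: print(" shift/0.3 after turn",(D.T@(world(tgt)-g+ .008*(z-zt)*1 - .008*(z-zt))/.3).round(4), "TCP-shift now-axes",(M.T@(world(tgt)+.008*z-o["eef_pos"])/.3).round(4),"TCP-shift turned-axes",(D.T@(world(tgt)+.008*z-o["eef_pos"])/.3).round(4))
E
python3 - <<'E'
from h import *
t=cv2.imread("pics/top0.png"); s=cv2.imread("pics/scene0.png")
def dark(im,c,r=9):
    g=im[c[1]-r:c[1]+r,c[0]-r:c[0]+r].max(2); m=(g<50).astype(np.uint8)
    n,l,st,ce=cv2.connectedComponentsWithStats(m); i=1+np.argmax(st[1:,4]); return ce[i]+[c[0]-r,c[1]-r],st[i]
a,sa=dark(t,(289,238)); b,sb=dark(s,(286,200)); print(a,sa,b,sb)
P,e=tri(ray("top",a),ray("scene",b)); print("buffer",case(P).round(4),e)
P,e=tri(ray("top",(273.3,221)),ray("scene",(290.8,147.2))); print("tip",case(P).round(4),e)
print("handle pred px",proj("top",world([-.12,.043,.102])),proj("scene",world([-.12,.043,.102])))
for c in [(-.145,.1,.072),(0,-.1,.072),(-.145,-.1,.072)]: print(proj("scene",world(c)))
rep([-.12,.043,.104],60)
print(np.degrees(YAW),onz("top",(404,285),.045),onz("top",(445,304),.0))
E
```

```text
[288.29032258 238.22580645] [ 5  6  7  7 31] [286.21428571 200.71428571] [ 5  6  9  9 56]
buffer [ 0.0359 -0.0515  0.1636] 0.00231682470326091
tip [ 0.0714 -0.0519  0.2997] 0.0011522097126255401
handle pred px [306.39429512 306.9415988 ] [224.89106387 249.61573953]
[200.32416235 259.1237403 ]
[298.6936573  241.68771038]
[275.76580232 281.24506663]
t 0.1 grasp(case) mm [-116.   352.2  249.5] tip [-116.   352.2  230.5] z(case) [-0.002 -0.001 -1.   ] pitch 90.1 F(case) [-0.2  0.2  0.1] op 0.997 gf 0.0 q [ 1.11  0.18  1.61 -0.    1.35 -0.21]
 turn /pi [-0.1634 -0.0431  0.1609] deg [-29.4  -7.8  29. ]
 shift/0.3 after turn [-1.0306 -0.2541  0.4132] TCP-shift now-axes [-0.8958 -0.5091  0.4819] TCP-shift turned-axes [-1.0306 -0.2407  0.4168]
45.7 [0.42544964 0.07317266 0.045     ] [ 0.37492193 -0.04592656  0.        ]
```

```bash
python3 -m handwheel '[[0,0,0.0411,0,0,0,0.4],[0,0,0.0411,0,0,0,0.4],[0,0,0.0411,0,0,0,0.4],[0,0,0.0411,0,0,0,0.4],[0,0,0,-0.12,0,0,0.4],[0,0,0,-0.12,0,0,0.4],[0,0,0,-0.12,0,0,0.4],[0,0,0,-0.12,0,0,0.4]]'
python3 -m handwheel '[[0,0,0,-0.12,0,0,0.35],[0,0,0,-0.12,0,0,0.35],[0,0,0,-0.12,0,0,0.35],[0,0,0,-0.12,0,0,0.35],[-0.0417,0,0,0,0,0,0.35],[-0.0417,0,0,0,0,0,0.35],[-0.0417,0,0,0,0,0,0.35],[-0.0417,0,0,0,0,0,0.35]]'
python3 -c "
from h import *
rep([-.12,.043,.104],60)"
```

```text
time_s: 0.9
eef_pos: [0.2491, 0.4546, 0.2419]
eef_rot: [-0.0, 0.376, 0.926, -0.0]
wrist_force: [-0.1, -0.3, 0.2]
opening: 0.398
grasp_force: 0.0
time_s: 1.7
eef_pos: [0.3519, 0.3552, 0.2425]
eef_rot: [0.099, 0.364, 0.894, 0.242]
wrist_force: [-1.1, 0.1, -0.2]
opening: 0.349
grasp_force: 0.0
t 1.7 grasp(case) mm [-119.3   64.1  249.4] tip [-109.7   64.1  233. ] z(case) [ 0.505 -0.001 -0.863] pitch 59.7 F(case) [-0.7  0.8 -0.2] op 0.349 gf 0.0 q [ 0.44 -0.35  2.19  0.24  0.82 -0.48]
 turn /pi [0.0018 0.0002 0.0002] deg [0.3 0.  0. ]
 shift/0.3 after turn [-0.0704 -0.2442  0.4186] TCP-shift now-axes [-0.07   -0.2468  0.4172] TCP-shift turned-axes [-0.0704 -0.2443  0.4186]
```

```bash
python3 -m handwheel '[[0,0,0,-0.0175,-0.06,0.0625,0.35],[0,0,0,-0.0175,-0.06,0.0625,0.35],[0,0,0,-0.0175,-0.06,0.0625,0.35],[0,0,0,-0.0175,-0.06,0.0625,0.35],[0,0,0,0,0,0,0.35],[0,0,0,0,0,0,0.35],[0,0,0,0,0,0,0.35],[0,0,0,0,0,0,0.35]]'
python3 - <<'E'
from h import *
rep([-.12,.043,.104],60)
m=ctrl.camera_model("wrist"); cv2.imwrite("pics/w1.png",ctrl.camera("wrist"))
print([proj("wrist",world([-.12,y,.102]),m).round(0) for y in (.008,.043,.078)],proj("wrist",world([-.145,-.1,.072]),m))
E
```

```text
time_s: 2.5
eef_pos: [0.3505, 0.3236, 0.143]
eef_rot: [0.098, 0.363, 0.895, 0.241]
wrist_force: [1.0, 0.2, -0.2]
opening: 0.351
grasp_force: 0.0
t 2.5 grasp(case) mm [-142.9   43.1  149.9] tip [-133.3   43.1  133.5] z(case) [ 0.503 -0.    -0.865] pitch 59.8 F(case) [ 0.9 -0.6 -0.2] op 0.351 gf 0.0 q [ 0.35 -0.24  2.33  0.39  0.6  -0.73]
 turn /pi [0.0009 0.0001 0.0006] deg [0.2 0.  0.1]
 shift/0.3 after turn [-0.0003 -0.0105  0.1706] TCP-shift now-axes [-0.0002 -0.0111  0.1706] TCP-shift turned-axes [-0.0003 -0.0106  0.1706]
[array([316., 346.]), array([316., 282.]), array([315., 209.])] [257.02078878 488.69400563]
```

View pics/w1.png

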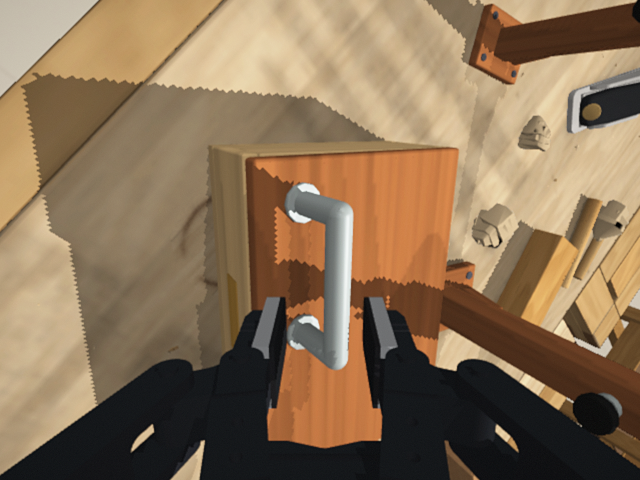

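The handle bar runs at x≈341 from (345,205) to (335,360). The lid's far corners are at about (248,157) and (457,150). The jaws straddle x≈325. I'll resolve the offset of the bar from its predicted position.

```bash
python3 - <<'E'
from h import *
m=ctrl.camera_model("wrist")
print(m["camera_matrix"], case(np.array(m["cam_to_world"])[:3,3]))
for p,z in [((345,210),.102),((336,355),.102),((248,157),.072),((457,150),.072),((213,148),.062)]: print(p,case(onz("wrist",p,z,m)).round(4))
for c in [(-.145,.1,.072),(0,.1,.072),(-.12,.078,.102),(-.12,.008,.102)]: print(c,proj("wrist",world(c),m))
o=ctrl.get_obs(); M=rot(o).as_matrix()
for d in (0,-.008,.011): print(proj("wrist",o["eef_pos"]+d*M[:,2],m))
# triangulate bar ends/mid: top & wrist
t=cv2.imread("pics/top0.png")[285:330,285:330].astype(int)
g=((t.max(2)-t.min(2)<30)&(t.max(2)>120)).astype(np.uint8); ys,xs=np.nonzero(g); print("bar top px",cv2.minAreaRect(np.c_[xs+285,ys+285].astype(np.float32)))
for tp,wp in [((306.5,306.8),(341,282))]:
    P,e=tri(ray("top",tp),ray("wrist",wp,m)); print(case(P),e)
E
```

```text
[[406.72152471   0.         324.16130283]
 [  0.         406.72152471 239.04932707]
 [  0.           0.           1.        ]] [-0.20562758  0.12037623  0.25658273]
(345, 210) [-0.1046  0.0759  0.102 ]
(336, 355) [-0.1085 -0.0006  0.102 ]
(248, 157) [-0.1396  0.0992  0.072 ]
(457, 150) [-0.0013  0.0962  0.072 ]
(213, 148) [-0.1529  0.1031  0.062 ]
(-0.145, 0.1, 0.072) [236.69623559 155.94170115]
(0, 0.1, 0.072) [459.02260954 143.83009264]
(-0.12, 0.078, 0.102) [316.00228242 209.47485357]
(-0.12, 0.008, 0.102) [316.58667317 346.60389862]
[325.07488521 330.65416986]
[325.11692582 342.56293907]
[325.02364012 316.13806363]
bar top px ((306.0, 306.5), (6.363960266113281, 33.23401641845703), 45.0)
[-0.1179227   0.04471482  0.11626651] 0.007313288074858844
```

The lid evidently starts slightly ajar (about 0.11 rad), which puts the bar at about (-116, 43, 116) mm. I'll target that.

```bash
python3 -c "
from h import *
rep([-.116,.043,.116],60)"
```

```text
t 2.55 grasp(case) mm [-143.    43.2  149.7] tip [-133.5   43.2  133.3] z(case) [ 0.502 -0.    -0.865] pitch 59.8 F(case) [-0.4 -0.4  0.1] op 0.353 gf 0.0 q [ 0.35 -0.24  2.33  0.39  0.6  -0.73]
 turn /pi [0.0009 0.     0.0006] deg [0.2 0.  0.1]
 shift/0.3 after turn [-0.0007  0.0218  0.1423] TCP-shift now-axes [-0.0007  0.0214  0.1424] TCP-shift turned-axes [-0.0007  0.0218  0.1423]
```

```bash
python3 -m handwheel '[[0,0,0,0,0.021,0,0.35],[0,0,0,0,0,0.035,0.35],[0,0,0,0,0,0.035,0.35],[0,0,0,0,0,0.035,0.35],[0,0,0,0,0,0.037,0.35],[0,0,0,0,0,0,0.35],[0,0,0,0,0,0,0.35],[0,0,0,0,0,0,0.35]]'
python3 - <<'E'
from h import *
rep()
cv2.imwrite("pics/w2.png",cv2.resize(ctrl.camera("wrist")[120:480,100:580],None,fx=1.2,fy=1.2))
E
```

```text
time_s: 3.35
eef_pos: [0.3685, 0.3423, 0.1083]
eef_rot: [0.098, 0.364, 0.895, 0.24]
wrist_force: [-0.1, 0.1, 0.4]
opening: 0.353
grasp_force: 0.0
t 3.35 grasp(case) mm [-116.9   43.3  115.2] tip [-107.4   43.3   98.8] z(case) [ 0.501  0.    -0.865] pitch 59.9 F(case) [0.  0.2 0.4] op 0.353 gf 0.0 q [ 0.38 -0.08  2.29  0.45  0.49 -0.77]
```

View pics/w2.png

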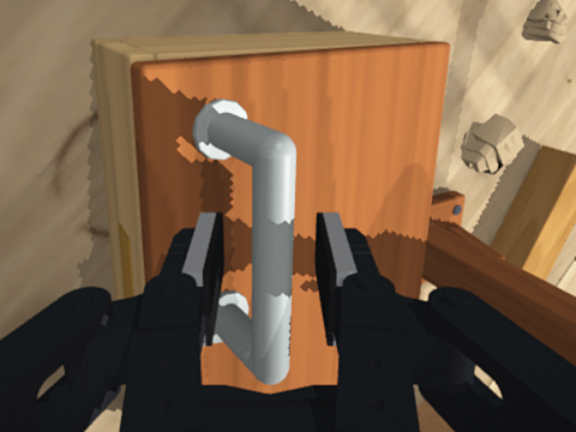

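The bar lies centred between the pads (x≈272, pads at 210 and 335). Closing.

```bash
python3 -m handwheel '[[0,0,0,0,0,0,0.0],[0,0,0,0,0,0,0.0],[0,0,0,0,0,0,0.0],[0,0,0,0,0,0,0.0],[0,0,0,0,0,0,0],[0,0,0,0,0,0,0],[0,0,0,0,0,0,0],[0,0,0,0,0,0,0]]'
python3 - <<'E'
from h import *
rep()
# arc plan: grasp radius about hinge, per-row for 4deg lid steps rotating with tool about x: chord in tool axes
o=ctrl.get_obs(); M=rot(o).as_matrix(); r=o["eef_pos"]-H; r=r-(r@Y)*Y
for deg in (3,4,5):
    d=R.from_rotvec(np.radians(deg)*Y).apply(r)-r
    Mn=R.from_rotvec(np.radians(deg)*Y).as_matrix()@M
    print(deg,"now",(M.T@d/.3).round(4),"new",(Mn.T@d/.3).round(4),"turn",round(deg/180,4))
E
```

```text
time_s: 4.2
eef_pos: [0.3683, 0.3421, 0.1076]
eef_rot: [0.098, 0.364, 0.895, 0.24]
wrist_force: [-1.9, -3.2, 3.9]
opening: 0.116
grasp_force: 58.6
t 4.2 grasp(case) mm [-117.3   43.2  114.5] tip [-107.7   43.2   98.1] z(case) [ 0.5    0.    -0.866] pitch 60.0 F(case) [-3.6 -0.9  3.9] op 0.116 gf 58.6 q [ 0.38 -0.08  2.29  0.45  0.49 -0.77]
3 now [-0.      0.0171 -0.0127] new [-0.      0.0164 -0.0136] turn 0.0167
4 now [-0.      0.023  -0.0167] new [-0.      0.0218 -0.0183] turn 0.0222
5 now [-0.      0.0289 -0.0206] new [-0.      0.027  -0.0231] turn 0.0278
```

```bash
python3 -m handwheel '[[0.0111,0,0,0,0.0113,-0.0087,0],[0.0111,0,0,0,0.0113,-0.0087,0],[0.0111,0,0,0,0.0113,-0.0087,0],[0.0111,0,0,0,0.0113,-0.0087,0],[0.0111,0,0,0,0.0113,-0.0087,0],[0.0111,0,0,0,0.0113,-0.0087,0],[0,0,0,0,0,0,0],[0,0,0,0,0,0,0]]'
python3 -c "
from h import *
rep();c=case(ctrl.get_obs()['eef_pos']-.008*rot(ctrl.get_obs()).as_matrix()[:,2]);print('r',np.hypot(c[0],c[2]-.062),'ang',np.degrees(np.arctan2(c[2]-.062,-c[0])-np.arctan2(.04,.12)))"
```

```text
time_s: 5.0
eef_pos: [0.3768, 0.3506, 0.1305]
eef_rot: [0.06, 0.372, 0.915, 0.146]
wrist_force: [0.3, -2.8, 4.0]
opening: 0.115
grasp_force: 60.0
t 5.0 grasp(case) mm [-103.6   43.1  138.1] tip [-97.7  43.  120. ] z(case) [ 0.311 -0.    -0.951] pitch 71.9 F(case) [-1.8 -2.2  4. ] op 0.115 gf 60.0 q [ 0.45 -0.01  2.09  0.15  0.76 -0.44]
r 0.1285658811364711 ang 17.843294721696363
```

```bash
python3 -m handwheel '[[0.0222,0,0,0,0.0226,-0.0174,0],[0.0222,0,0,0,0.0226,-0.0174,0],[0.0222,0,0,0,0.0226,-0.0174,0],[0.0222,0,0,0,0.0226,-0.0174,0],[0.0222,0,0,0,0.0226,-0.0174,0],[0.0222,0,0,0,0.0226,-0.0174,0],[0.0222,0,0,0,0.0226,-0.0174,0],[0,0,0,0,0,0,0]]'
python3 -c "
from h import *
rep();c=case(ctrl.get_obs()['eef_pos']-.008*rot(ctrl.get_obs()).as_matrix()[:,2]);print('r',np.hypot(c[0],c[2]-.062),'ang',np.degrees(np.arctan2(c[2]-.062,-c[0])-np.arctan2(.04,.12)))"
```

```text
time_s: 5.8
eef_pos: [0.4083, 0.3818, 0.1704]
eef_rot: [-0.032, 0.375, 0.923, -0.08]
wrist_force: [5.6, -1.6, -0.7]
opening: 0.112
grasp_force: 61.0
t 5.8 grasp(case) mm [-55.5  42.4 178.3] tip [-58.7  42.4 159.6] z(case) [-0.173 -0.001 -0.985] pitch 99.9 F(case) [ 2.8 -5.1 -0.7] op 0.112 gf 61.0 q [ 0.56  0.34  1.58 -0.04  1.4  -0.23]
r 0.1288498082119721 ang 46.065281055252306
```

```bash
python3 -m handwheel '[[0.0222,0,0,0,0.0226,-0.0174,0],[0.0222,0,0,0,0.0226,-0.0174,0],[0.0222,0,0,0,0.0226,-0.0174,0],[0.0222,0,0,0,0.0226,-0.0174,0],[0.0222,0,0,0,0.0226,-0.0174,0],[0,0,0,0,0,0,0],[0,0,0,0,0,0,0.3],[0,0,0,0,0,0,0.3]]'
python3 -m handwheel '[[0,0,0,0,0,0,0.3],[0,0,0,0,0,0,0.3],[0,0,0,0,0,-0.04,0.3],[0,0,0,0,0,-0.08,0.3],[0,0,0,0,0,-0.12,0.3],[0,0,0,0,0,-0.12,0.3],[0,0,0,0,0,0,0],[0,0,0,0,0,0,0]]'
python3 -c "
from h import *
rep([-.09,.03,.30],80)
cv2.imwrite('pics/s3.png',cv2.resize(ctrl.camera('scene')[80:330,120:450],None,fx=2.4,fy=2.4))"
```

```text
time_s: 6.6
eef_pos: [0.4336, 0.41, 0.1849]
eef_rot: [-0.098, 0.363, 0.895, -0.239]
wrist_force: [-0.2, 1.1, 0.6]
opening: 0.298
grasp_force: 0.0
time_s: 7.4
eef_pos: [0.4724, 0.4492, 0.2806]
eef_rot: [-0.096, 0.364, 0.895, -0.238]
wrist_force: [-0.7, 0.3, -2.3]
opening: 0.003
grasp_force: 0.0
t 7.4 grasp(case) mm [ 40.2  43.5 287.6] tip [ 30.8  43.5 271.1] z(case) [-0.496 -0.001 -0.868] pitch 119.7 F(case) [-0.3  0.7 -2.3] op 0.003 gf 0.0 q [ 0.62  0.7   0.89 -0.1   2.05 -0.2 ]
 turn /pi [-2.208e-01  2.000e-04  4.000e-04] deg [-39.7   0.    0.1]
 shift/0.3 after turn [-0.0451 -0.4201 -0.1162] TCP-shift now-axes [-0.0446 -0.3803  0.1731] TCP-shift turned-axes [-0.0451 -0.4031 -0.11  ]
```

View pics/s3.png

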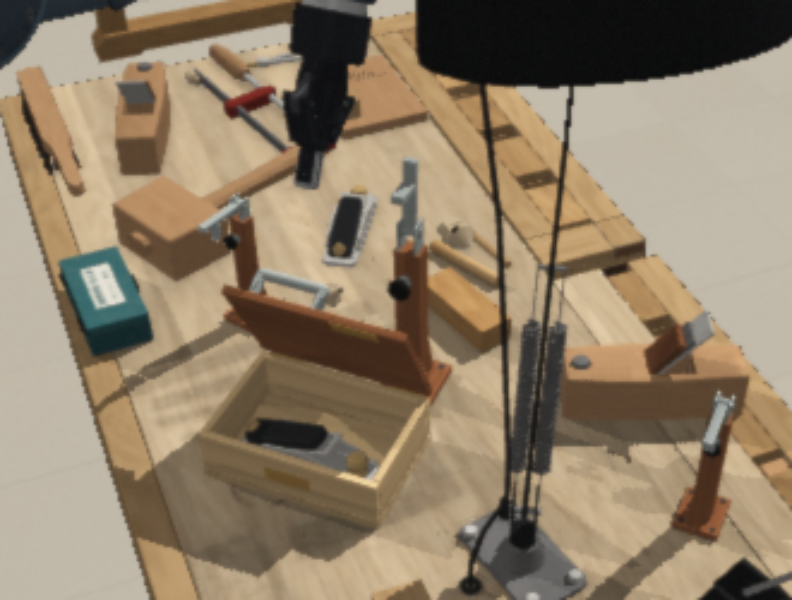

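```bash
python3 -m handwheel '[[-0.0412,0,0,0,0,0,0],[-0.0412,0,0,0,0,0,0],[-0.0412,0,0,0,0,0,0],[-0.0412,0,0,0,0,0,0],[0,0,0,-0.011,-0.12,0,0],[0,0,0,-0.011,-0.12,0,0],[0,0,0,-0.011,-0.12,0,0],[0,0,0,-0.011,-0.12,0,0]]'
python3 -m handwheel '[[0,0,0,0,0,0.1,0],[0,0,0,0,0,0.1,0],[0,0,0,0,0,0.1,0],[0,0,0,0,0,0.05,0],[0,0,0,0,0,0,0],[0,0,0,0,0,0,0],[0,0,0,0,0,0,0],[0,0,0,0,0,0,0]]'
python3 -c "
from h import *
rep([-.08,.03,.184],90)"
```

```text
time_s: 8.25
eef_pos: [0.3786, 0.3345, 0.2782]
eef_rot: [-0.002, 0.377, 0.926, -0.003]
wrist_force: [0.4, 0.4, -0.2]
opening: -0.0
grasp_force: 0.0
time_s: 9.05
eef_pos: [0.3812, 0.3362, 0.176]
eef_rot: [-0.0, 0.377, 0.926, -0.001]
wrist_force: [-0.5, 0.6, -0.1]
opening: -0.003
grasp_force: 0.0
t 9.05 grasp(case) mm [-108.4   30.   184. ] tip [-108.4   29.9  165. ] z(case) [-0.002 -0.001 -1.   ] pitch 90.1 F(case) [ 0.1  0.8 -0.1] op -0.003 gf 0.0 q [ 0.49  0.11  1.83 -0.    1.2  -0.31]
 turn /pi [-0.0008  0.0002  0.0003] deg [-0.1  0.   0.1]
 shift/0.3 after turn [0.0001 0.0946 0.    ] TCP-shift now-axes [ 0.0001  0.0947 -0.0002] TCP-shift turned-axes [0.0002 0.0947 0.    ]
```

```bash
python3 -m handwheel '[[0,0,0,0,0.03,0,0],[0,0,0,0,0.03,0,0],[0,0,0,0,0.03,0,0],[0,0,0,0,0.03,0,0],[0,0,0,0,0.03,0,0],[0,0,0,0,0.03,0,0],[0,0,0,0,0.03,0,0],[0,0,0,0,0.03,0,0]]'
python3 -c "
from h import *
rep()"
```

```text
time_s: 9.85
eef_pos: [0.4332, 0.3894, 0.1782]
eef_rot: [0.001, 0.377, 0.926, 0.0]
wrist_force: [-5.6, -2.9, 23.5]
opening: -0.003
grasp_force: 12.5
t 9.85 grasp(case) mm [-34.   29.9 186.2] tip [-34.   29.9 167.2] z(case) [ 0.001 -0.001 -1.   ] pitch 89.9 F(case) [-6.   2.  23.5] op -0.003 gf 12.5 q [ 0.53  0.26  1.65 -0.    1.23 -0.27]
```

The edge seems to bear on the knuckles from below, so I'll raise the tool.

```bash
python3 -m handwheel '[[0,0,0,0,0,-0.02,0],[0,0,0,0,0,-0.02,0],[0,0,0,0,0,-0.02,0],[0,0,0,0,0,0,0],[0,0,0,0,0,0,0],[0,0,0,0,0,0,0],[0,0,0,0,0,0,0],[0,0,0,0,0,0,0]]'
python3 -c "
from h import *
rep()
cv2.imwrite('pics/s4.png',cv2.resize(ctrl.camera('scene')[100:300,180:380],None,fx=3,fy=3))"
```

```text
time_s: 10.65
eef_pos: [0.4307, 0.3874, 0.1923]
eef_rot: [-0.001, 0.377, 0.926, -0.002]
wrist_force: [0.0, 0.4, 0.2]
opening: 0.001
grasp_force: 0.0
t 10.65 grasp(case) mm [-37.1  30.2 200.3] tip [-37.2  30.2 181.3] z(case) [-0.005  0.    -1.   ] pitch 90.3 F(case) [0.3 0.3 0.2] op 0.001 gf 0.0 q [ 0.53  0.24  1.64 -0.    1.26 -0.27]
```

View pics/s4.png

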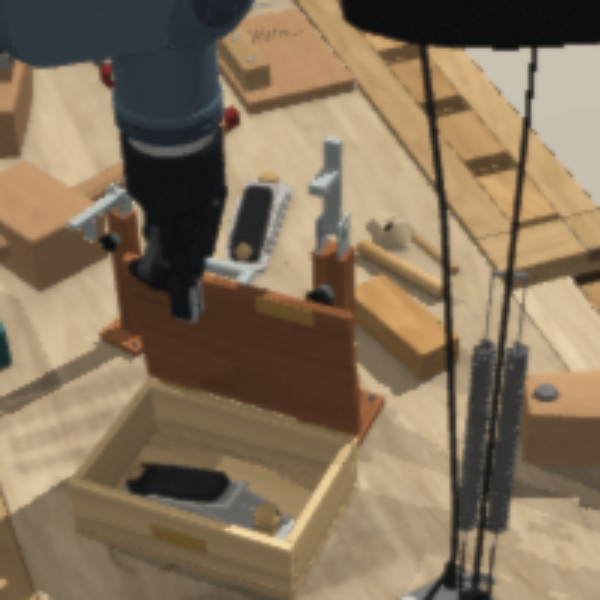

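```bash
python3 -m handwheel '[[0,0,0,0,0.02,0,0],[0,0,0,0,0.02,0,0],[0,0,0,0,0.02,0,0],[0,0,0,0,0.02,0,0],[0,0,0,0,0.02,0,0],[0,0,0,0,0,0,0],[0,0,0,0,0,0,0],[0,0,0,0,0,0,0]]'
python3 -c "
from h import *
rep()"
```

```text
time_s: 11.5
eef_pos: [0.4518, 0.4092, 0.1923]
eef_rot: [-0.001, 0.377, 0.926, -0.002]
wrist_force: [0.3, 0.9, -0.7]
opening: -0.003
grasp_force: 0.0
t 11.5 grasp(case) mm [ -6.9  30.3 200.3] tip [ -6.9  30.3 181.3] z(case) [-0.004  0.    -1.   ] pitch 90.2 F(case) [ 0.9  0.4 -0.7] op -0.003 gf 0.0 q [ 0.54  0.31  1.56 -0.    1.28 -0.26]
```

```bash
for i in 1; do python3 -m handwheel '[[0,0,0,0,0.005,0,0],[0,0,0,0,0.005,0,0],[0,0,0,0,0.005,0,0],[0,0,0,0,0.005,0,0],[0,0,0,0,0.005,0,0],[0,0,0,0,0.005,0,0],[0,0,0,0,0.005,0,0],[0,0,0,0,0.005,0,0]]'; done
python3 -c "
from h import *
rep()
cv2.imwrite('pics/s5.png',cv2.resize(ctrl.camera('scene')[120:260,200:340],None,fx=4,fy=4))"
```

```text
time_s: 12.3
eef_pos: [0.4602, 0.4177, 0.1922]
eef_rot: [-0.001, 0.377, 0.926, -0.002]
wrist_force: [-1.1, -1.7, -0.3]
opening: -0.002
grasp_force: 1.1
t 12.3 grasp(case) mm [  5.1  30.3 200.2] tip [  5.   30.3 181.2] z(case) [-0.005  0.    -1.   ] pitch 90.3 F(case) [-1.9 -0.4 -0.3] op -0.002 gf 1.1 q [ 0.55  0.33  1.53 -0.    1.29 -0.25]
```

View pics/s5.png

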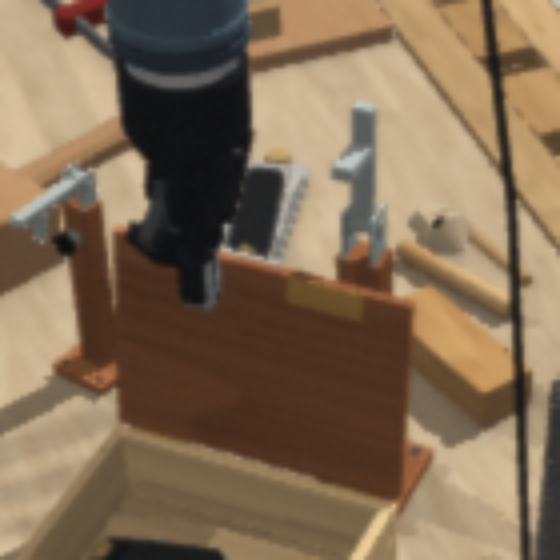

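The fingers now press the lid, at about 2 N. I'll go on with small steps.

```bash
python3 -m handwheel '[[0,0,0,0,0.003,0,0],[0,0,0,0,0.003,0,0],[0,0,0,0,0.003,0,0],[0,0,0,0,0.003,0,0],[0,0,0,0,0.003,0,0],[0,0,0,0,0.003,0,0],[0,0,0,0,0.003,0,0],[0,0,0,0,0.003,0,0]]'
python3 -c "
from h import *
rep()"
```

```text
time_s: 13.15
eef_pos: [0.4653, 0.4228, 0.1923]
eef_rot: [-0.001, 0.377, 0.926, -0.002]
wrist_force: [-1.6, -1.5, -0.3]
opening: 0.002
grasp_force: 1.1
t 13.15 grasp(case) mm [ 12.3  30.2 200.3] tip [ 12.3  30.2 181.3] z(case) [-0.004 -0.    -1.   ] pitch 90.3 F(case) [-2.2  0.1 -0.3] op 0.002 gf 1.1 q [ 0.55  0.35  1.51 -0.    1.29 -0.25]
```

```bash
python3 -m handwheel '[[0,0,0,0,0.0015,0,0],[0,0,0,0,0.0015,0,0],[0,0,0,0,0.0015,0,0],[0,0,0,0,0.0015,0,0],[0,0,0,0,0.0015,0,0],[0,0,0,0,0.0015,0,0],[0,0,0,0,0.0015,0,0],[0,0,0,0,0.0015,0,0]]'
python3 -c "
from h import *
rep()"
```

```text
time_s: 13.95
eef_pos: [0.4662, 0.4238, 0.1921]
eef_rot: [-0.002, 0.377, 0.926, -0.005]
wrist_force: [-9.8, -10.4, 4.7]
opening: 0.001
grasp_force: 7.3
t 13.95 grasp(case) mm [ 13.7  30.3 200.1] tip [ 13.5  30.3 181.1] z(case) [-0.01  0.   -1.  ] pitch 90.6 F(case) [-14.3  -0.3   4.7] op 0.001 gf 7.3 q [ 0.55  0.35  1.5  -0.    1.3  -0.25]
```

About 14 N on the buffer. I'll hold, then back away.

```bash
python3 -m handwheel '[[0,0,0,0,-0.001,0,0],[0,0,0,0,0,0,0],[0,0,0,0,0,0,0],[0,0,0,0,0,0,0],[0,0,0,0,0,0,0],[0,0,0,0,0,0,0],[0,0,0,0,0,0,0],[0,0,0,0,0,0,0]]'
python3 -c "
from h import *
rep()"
python3 -m handwheel '[[0,0,0,0,-0.03,0,0],[0,0,0,0,-0.06,0,0],[0,0,0,0,-0.06,0,0],[0,0,0,0,0,-0.12,0],[0,0,0,0,0,-0.12,0],[0,0,0,0,0,-0.12,0],[0,0,0,0,0,-0.12,0],[0,0,0,0,0,0,0]]'
python3 - <<'E'
from h import *
rep()
t=ctrl.camera("top"); s=ctrl.camera("scene")
a=cv2.resize(t[200:270,250:320],None,fx=5.7,fy=5.7); b=cv2.resize(s[130:230,240:340],None,fx=4,fy=4)
cv2.imwrite("pics/c6.png",np.hstack([cv2.resize(a,(400,400)),b]))
for n,k in(("hinge x .07 piv",(.072,-.05,.222)),("tab",(.075,-.05,.294))): print(n,proj("top",world(k)),proj("scene",world(k)))
E
```

```text
time_s: 14.75
eef_pos: [0.4661, 0.4237, 0.1921]
eef_rot: [-0.002, 0.377, 0.926, -0.004]
wrist_force: [-8.1, -8.9, 4.4]
opening: -0.0
grasp_force: 6.1
t 14.75 grasp(case) mm [ 13.6  30.3 200.1] tip [ 13.4  30.3 181.1] z(case) [-0.009  0.    -1.   ] pitch 90.5 F(case) [-12.1  -0.4   4.4] op -0.0 gf 6.1 q [ 0.55  0.35  1.5  -0.    1.3  -0.25]
time_s: 15.55
eef_pos: [0.4391, 0.3951, 0.344]
eef_rot: [0.003, 0.377, 0.926, 0.004]
wrist_force: [-0.0, 0.6, 0.3]
opening: 0.002
grasp_force: 0.0
t 15.55 grasp(case) mm [-25.9  29.6 352. ] tip [-25.7  29.6 333. ] z(case) [ 0.009 -0.003 -1.   ] pitch 89.5 F(case) [0.4 0.4 0.3] op 0.002 gf 0.0 q [ 0.53  0.14  1.45 -0.    1.54 -0.27]
hinge x .07 piv [275.9132769  225.46629112] [290.39776599 173.52912723]
tab [271.99809844 220.60586891] [290.43572303 148.29376521]
```

View pics/c6.png

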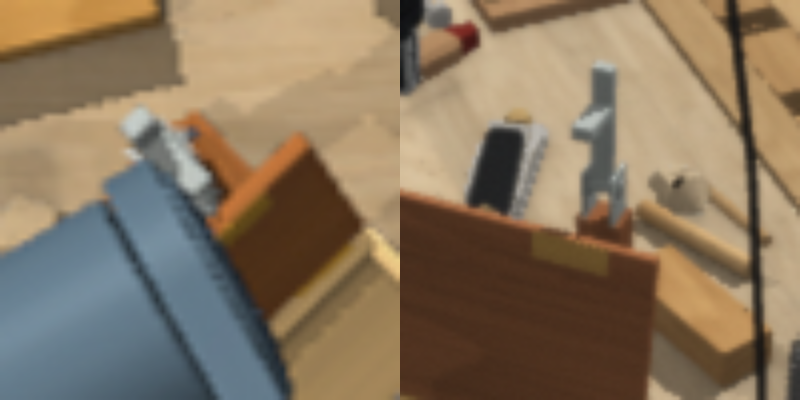

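The lid stayed against the buffer. The hook stands upright, with its tip at about (274.5,221) top and (291,146) scene. Next I go behind it.

```bash
python3 -m handwheel '[[0,0,0,-0.045,0.074,0,0],[0,0,0,-0.045,0.074,0,0],[0,0,0,-0.045,0.074,0,0],[0,0,0,-0.045,0.074,0,0],[0,0,0,-0.045,0.074,0,0],[0,0,0,-0.045,0.074,0,0],[0,0,0,0,0,0,0],[0,0,0,0,0,0,0]]'
python3 -c "
from h import *
rep([.107,-.051,.291],90)"
```

```text
time_s: 16.45
eef_pos: [0.5872, 0.432, 0.3334]
eef_rot: [-0.002, 0.377, 0.926, -0.003]
wrist_force: [-0.1, 0.6, -0.8]
opening: -0.001
grasp_force: 0.0
t 16.45 grasp(case) mm [104.1 -50.6 341.4] tip [103.9 -50.6 322.4] z(case) [-0.007  0.001 -1.   ] pitch 90.4 F(case) [ 0.4  0.5 -0.8] op -0.001 gf 0.0 q [ 0.47  0.48  1.04 -0.    1.63 -0.33]
 turn /pi [-0.0024 -0.0004  0.0002] deg [-0.4 -0.1  0. ]
 shift/0.3 after turn [-0.0012  0.0098  0.168 ] TCP-shift now-axes [-0.0014  0.0112  0.1679] TCP-shift turned-axes [-0.0012  0.01    0.168 ]
```

```bash
python3 -m handwheel '[[0,0,0,-0.001,0.011,0.04,0],[0,0,0,0,0,0.043,0],[0,0,0,0,0,0.043,0],[0,0,0,0,0,0.042,0],[0,0,0,0,0,0,0],[0,0,0,0,-0.02,0,0],[0,0,0,0,-0.02,0,0],[0,0,0,0,-0.02,0,0]]'
python3 -c "
from h import *
rep()"
python3 -m handwheel '[[0,0,0,0,-0.03,0,0],[0,0,0,0,-0.03,0,0],[0,0,0,0,-0.03,0,0],[0,0,0,0,-0.03,0.005,0],[0,0,0,0,-0.03,0.005,0],[0,0,0,0,-0.03,0.01,0],[0,0,0,0,0,0,0],[0,0,0,0,0,0,0]]'
python3 - <<'E'
from h import *
rep()
s=ctrl.camera("scene"); cv2.imwrite("pics/s7.png",cv2.resize(s[100:240,220:360],None,fx=4,fy=4))
E
```

```text
time_s: 17.25
eef_pos: [0.5772, 0.4211, 0.2866]
eef_rot: [-0.0, 0.377, 0.926, -0.001]
wrist_force: [1.8, 1.5, 0.9]
opening: -0.002
grasp_force: 0.4
t 17.25 grasp(case) mm [ 89.3 -51.1 294.6] tip [ 89.3 -51.1 275.6] z(case) [-0.003 -0.001 -1.   ] pitch 90.2 F(case) [ 2.3 -0.3  0.9] op -0.002 gf 0.4 q [ 0.47  0.46  1.16 -0.    1.52 -0.33]
time_s: 18.05
eef_pos: [0.5394, 0.3824, 0.2797]
eef_rot: [-0.001, 0.377, 0.926, -0.002]
wrist_force: [-0.4, 0.1, -0.3]
opening: -0.001
grasp_force: 0.0
t 18.05 grasp(case) mm [ 35.2 -51.1 287.7] tip [ 35.1 -51.1 268.7] z(case) [-0.005  0.    -1.   ] pitch 90.3 F(case) [-0.2  0.4 -0.3] op -0.001 gf 0.0 q [ 0.44  0.35  1.33 -0.    1.47 -0.36]
```

View pics/s7.png

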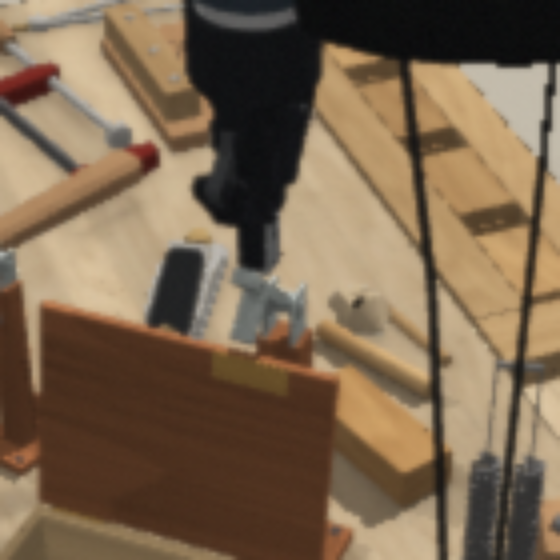

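The hook has swung forward to about 45° and the tip rests above it at (258,265). Now down over the tab.

```bash
python3 -m handwheel '[[0,0,0,0,-0.025,0.005,0],[0,0,0,0,-0.025,0.015,0],[0,0,0,0,-0.025,0.02,0],[0,0,0,0,-0.025,0.02,0],[0,0,0,0,0,0.02,0],[0,0,0,0,0,0.02,0],[0,0,0,0,0,0.015,0],[0,0,0,0,0,0,0]]'
python3 -c "
from h import *
rep()"
```

```text
time_s: 18.9
eef_pos: [0.5183, 0.361, 0.2443]
eef_rot: [-0.001, 0.377, 0.926, -0.003]
wrist_force: [-0.1, -0.1, 1.2]
opening: 0.003
grasp_force: 0.0
t 18.9 grasp(case) mm [  5.1 -50.9 252.3] tip [  5.  -50.9 233.3] z(case) [-0.006  0.001 -1.   ] pitch 90.3 F(case) [-0.1  0.   1.2] op 0.003 gf 0.0 q [ 0.42  0.31  1.45 -0.    1.39 -0.38]
```

```bash
python3 -m handwheel '[[0,0,0,0,0,0.002,0],[0,0,0,0,0,0.002,0],[0,0,0,0,0,0.002,0],[0,0,0,0,0,0.002,0],[0,0,0,0,0,0.002,0],[0,0,0,0,0,0.002,0],[0,0,0,0,0,0.002,0],[0,0,0,0,0,0.002,0]]'
python3 -c "
from h import *
rep()"
```

```text
time_s: 19.7
eef_pos: [0.5185, 0.361, 0.2406]
eef_rot: [-0.001, 0.377, 0.926, -0.002]
wrist_force: [-0.8, -0.5, -0.3]
opening: -0.002
grasp_force: 0.3
t 19.7 grasp(case) mm [  5.3 -51.  248.6] tip [  5.2 -51.  229.6] z(case) [-0.004 -0.    -1.   ] pitch 90.3 F(case) [-0.9  0.3 -0.3] op -0.002 gf 0.3 q [ 0.42  0.31  1.45 -0.    1.38 -0.38]
```

```bash
python3 -m handwheel '[[0,0,0,0,0,0.002,0],[0,0,0,0,0,0.002,0],[0,0,0,0,0,0.002,0],[0,0,0,0,0,0.002,0],[0,0,0,0,0,0.002,0],[0,0,0,0,0,0,0],[0,0,0,0,0,0,0],[0,0,0,0,0,0,0]]'
python3 -c "
from h import *
rep()"
```

```text
time_s: 20.5
eef_pos: [0.5186, 0.3611, 0.2376]
eef_rot: [-0.001, 0.377, 0.926, -0.002]
wrist_force: [-0.0, 0.2, 0.0]
opening: -0.002
grasp_force: 0.0
t 20.5 grasp(case) mm [  5.4 -51.1 245.6] tip [  5.3 -51.1 226.6] z(case) [-0.004  0.    -1.   ] pitch 90.3 F(case) [0.1 0.1 0. ] op -0.002 gf 0.0 q [ 0.42  0.31  1.46 -0.    1.38 -0.38]
```

```bash
python3 -m handwheel '[[0,0,0,0,0,0.002,0],[0,0,0,0,0,0.002,0],[0,0,0,0,0,0.002,0],[0,0,0,0,0,0.002,0],[0,0,0,0,0,0.001,0],[0,0,0,0,0,0,0],[0,0,0,0,0,0,0],[0,0,0,0,0,0,0]]'
python3 -c "
from h import *
rep()"
```

```text
time_s: 21.3
eef_pos: [0.5187, 0.3611, 0.2367]
eef_rot: [-0.0, 0.377, 0.926, -0.002]
wrist_force: [-3.7, -2.1, 9.4]
opening: -0.003
grasp_force: 4.4
t 21.3 grasp(case) mm [  5.5 -51.1 244.7] tip [  5.4 -51.1 225.7] z(case) [-0.003 -0.001 -1.   ] pitch 90.2 F(case) [-4.1  1.2  9.4] op -0.003 gf 4.4 q [ 0.42  0.31  1.46 -0.    1.37 -0.38]
```

```bash
python3 -m handwheel '[[0,0,0,0,0,0.002,0],[0,0,0,0,0,0.001,0],[0,0,0,0,0,0,0],[0,0,0,0,0,0,0],[0,0,0,0,0,0,0],[0,0,0,0,0,0,0],[0,0,0,0,0,0,0],[0,0,0,0,0,0,0]]'
python3 -c "
from h import *
rep()"
python3 -m handwheel '[[0,0,0,0,0,-0.02,0],[0,0,0,0,0,-0.08,0],[0,0,0,0,0,-0.12,0],[0,0,0,0.1,0,-0.12,0],[0,0,0,0.15,0,0,0],[0,0,0,0.15,0,0,0],[0,0,0,0.15,0,0,0],[0,0,0,0,0,0,0]]'
python3 - <<'E'
from h import *
rep()
s=ctrl.camera("scene"); t=ctrl.camera("top")
cv2.imwrite("pics/s8.png",np.hstack([cv2.resize(s[150:240,250:340],(400,400)),cv2.resize(t[200:290,260:350],(400,400))]))
E
```

```text
time_s: 22.1
eef_pos: [0.5187, 0.3611, 0.2365]
eef_rot: [-0.0, 0.377, 0.926, -0.002]
wrist_force: [-4.9, -2.9, 11.2]
opening: -0.003
grasp_force: 6.1
t 22.1 grasp(case) mm [  5.5 -51.1 244.5] tip [  5.4 -51.1 225.5] z(case) [-0.003 -0.001 -1.   ] pitch 90.2 F(case) [-5.5  1.5 11.2] op -0.003 gf 6.1 q [ 0.42  0.31  1.46 -0.    1.37 -0.38]
time_s: 22.9
eef_pos: [0.3964, 0.4799, 0.3361]
eef_rot: [-0.002, 0.374, 0.927, -0.002]
wrist_force: [-0.8, 0.5, -0.0]
opening: 0.0
grasp_force: 0.0
t 22.9 grasp(case) mm [  5.1 119.4 344.1] tip [  5.  119.4 325.1] z(case) [-0.004  0.002 -1.   ] pitch 90.2 F(case) [-0.2  0.9 -0. ] op 0.0 gf 0.0 q [ 0.69  0.23  1.36  0.    1.55 -0.12]
```

View pics/s8.png

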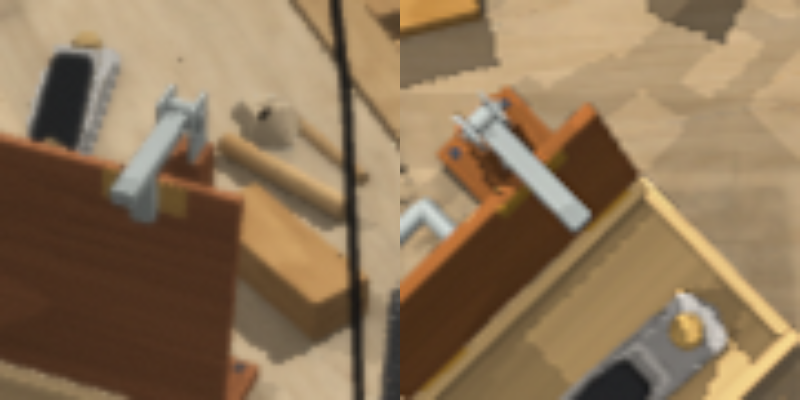

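The hook lies level over the brass plate with its nose in front of the lid's edge (145,205), and the arm is clear. Handing in.

```bash
python3 -c "
from bench import ctrl
print(ctrl.hand_in())"
```

```text
the job is handed in; nothing more can be done
None
```

I pressed the lid gently against the buffer (about 14 N), pressed the hook fully down over its edge, moved the arm clear and handed the job in at about 23 s; no verdict came back.

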